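Locate a square bar in the drill jig and lock it with the cam lever

TASK

Load the drill jig: push the square bar that lies loose on its plate back until it is flat against the long fence, then push it along the fence, under the drill bush, until its end meets the end stop. Then push the cam lever round until the cam grips the bar tightly against the fence. Do it all by pushing: do not lift the bar off the plate, and leave the other things where they are.

Things in the scene. Friction and masses are not known exactly. Their poses are not given: they have to be found in the camera images.
- jig: shop-made drill jig bolted to the table (does not move). Dark steel base plate 16 mm thick on four feet; origin on the table under the plate, which spans local x -65..+70 and y -145..+145 mm, its top 40 mm above the table. Local x points from the open front to the fence, y along the fence to the end stop, z up
- fence (a point): middle of the fence's front face, at plate height (local x +45, y 0 mm of the jig). The fence is a steel bar along the back of the plate, y -140..+130 mm, 32 mm high above the plate, 16 mm thick
- end_stop (a point): on the end stop's face, at plate height (local x +30, y +125 mm of the jig). The stop is a steel block, x +5..+45 mm, 26 mm high above the plate
- bush (a point): centre of the drill bush's top, 51 mm above the plate (local x +29, y +95 mm of the jig). Its dark steel plate, 36 mm wide, reaches out from the fence to x +8 mm, at 36 to 46 mm above the plate; the bush's lower end is 34 mm above the plate, 4 mm over the bar
- blank: solid aluminium square bar, 30 x 30 mm, 130 mm long along its own y, 0.32 kg, the one lying loose on the jig's plate at the end away from the stop, askew and clear of the fence. Origin at the centre of its underside, z up
- seat (a point): fixed point of the jig on the plate's top, axes as the jig's: where the bar's origin is when the bar is flat against the fence and against the end stop
- cam_lever (a joint): turn of the lever about its upright pivot, rad: starts open at 0 to 0.35, pointing to the jig's front (local -x); grows counterclockwise seen from above, the lever's end going towards local -y and then in towards the bar. The cam meets a seated bar at about 1.25 and tightens beyond; limit 1.75. It stays where left: 2 N at the grip moves it, 8 to 12 N tightens it
- lever_pivot (a point): axis of the cam lever (its cam is an eccentric disc of radius 24 mm, 27 mm high, clear of a bar at the fence by 8 mm when open), at local x -14, y +62 mm of the jig, 64 mm above the table (height of the lever's centreline)
- lever_grip (a point): point on the centreline of the lever's black grip, 80 mm from the pivot, 64 mm above the table. The lever is a 10 mm round bar that ends in a black grip 13 to 18 mm thick from 54 to 100 mm from the pivot; space below it to the plate or table
- spare_blank: a second square bar of the same size lying on the table in front of the jig; to be left alone; origin at the centre of its underside, 130 mm along its y
- bolt: steel hexagon bolt standing on its head, 28 x 24 x 65 mm, on the table in front of the jig; to be left alone; origin under its centre
- tape_measure: yellow and black tape measure, 36 x 82 x 68 mm, standing behind the fence; to be left alone; origin under its centre
- drill_case: flat red drill case, 76 x 131 x 22 mm, on the table beyond the jig's end away from the stop; to be left alone; origin under its centre

How it is judged:
By the outcome, as a careful person would: the job done as asked, in the order asked, and still so for the second after the job is handed in, with the robot touching nothing.
It also fails if it takes over 64 s, if anything falls off the work surface, if the arm or the gripper's body presses on something with over 40 N, if the wrist force passes 120 N, or if a joint passes its speed limit or range.

ROBOT

A 6-joint arm with a two-finger parallel gripper is mounted at the origin on the work surface; the furniture and walls round the work are solid. World frame = base frame: x ahead of the robot, y to its left, z up, the work surface at z = 0. Lengths are in m, angles in rad, forces in N, time in s.
With the tool pointing down it reaches from about 0.375 to 0.825 m from the base axis. Payload 5.5 kg.
Tool frame: the origin (TCP) lies at the very end of the fingers, on their centre line; the grasp point (between the pads) lies 19 mm behind it; z points along the fingers, y is the line along which they close (so a half turn about z gives the same grasp; the last joint's range is limited). The gripper opens to 85 mm and grips with 20 to 120 N. Pads are 22 mm wide; open, the fingers measure 114 mm over their backs; the gripper's body (76 mm by 85 mm) begins 54 mm behind the grasp point. The pads swing forward as they close: fully open they stand 13 mm farther back than shut.
Start: joints at [1.288, 0.314, -0.047, 1.21, 0, 1.571], TCP at [0.167, 0.576, 0.231] pointing down, gripper open.
Joint ranges: [-2.67, 2.67], [-0.69, 1.73], [-1.03, 1.25], [-2.08, 2.16], [-1.42, 1.45], [-3.14, 3.14]. Speed limits (rad/s): [2.39, 2.39, 3.01, 3.14, 3.14, 3.14].

INTERFACE

Orientations are given as a rotation vector (axis times angle).
In Python, from plant import state, capture, camera_info, job_done gives the robot as it stands.
- The arm moves only by the tool carry_out, never from a script. Its argument "commands" is a list of rows, each a list of 5 numbers: the opening, from 0 (shut) to 1 (fully open), then the shift along the tool's x, y, z in m, then the turn about the tool's z in degrees. A call has 1 to 12 rows; each row shifts and turns the commanded pose from where the row before left it, along the tool's axes as they then stand; what a row does not reach is not made up. A row lasts 1/12 s, in which the tool goes at most 41.7 mm and 7.16 degrees, less where a joint would pass 70% of its speed; a pose out of reach is approached as far as the arm can. A call is refused whole if a number of a shift passes 0.0417 or a number of a turn 7.16, either way. A call with a gripper value outside its range is refused whole. The fingers move at their own pace and stop on an object; "grip_force" is the grip in N (left out, the last holds). Time passes only in rows, so rows that do not move let the fingers close. It gives the time, the measured TCP pose, the force, the opening and the grip force at its end, in the units of the state.
- state(): the state, without advancing time (a new reading comes with each control period).
- capture(name): name is "side" or "top"; returns the picture (480x640x3 uint8, red, green, blue); there is no depth.
- camera_info(name): a dict with "intrinsics" (3x3 intrinsics, pixels), "D" ([k1, k2, p1, p2, k3] as OpenCV has them; the pictures are not rectified), "R" (3x3) and "t" (3): a world point X has camera coordinates R X + t. Camera axes: x right, y down, z forward; pixel columns grow to the right and rows downward; lengths in m; the calibration is good to about 2 mm. A picture is of the moment at which its call begins. camera_info takes no time and is no camera call.
- job_done(): hands the job in; it is judged then, once.
The state is a dict: "clock": time; "joints": joint angles; "joint_velocities": joint speeds; "joint_torque": joint torques, N m; "tcp_pos": TCP position; "tool_rot": TCP orientation; "contact_force": force on the tool from outside, world axes, zero at the start; "torque": the same for the moment, N m; "width": opening from 0.0 (shut) to 1.0 (fully open); "grip_force": force on a finger pad.
Only numpy, scipy, OpenCV 4.12 (cv2) and the standard library are available. Lean on these libraries where they do the work, as an engineer would, in place of code of your own. Each camera call takes 0.05 s, during which the arm holds its last target. There are 200 camera calls.

## Working session

There is one attempt and no reset: what is moved stays moved. The work goes in short steps, Python scripts to look and compute and a tool call to move; the robot and the scene stay as the last step left them, time stands still between calls to the robot, and variables do not carry over. Pictures are saved under pics/ and viewed, at most 10 in all, crops included, and the job is handed in when it is done.

Besides the shell and the picture viewer there is one more tool, called after "Emit:" as name([rows], argument=value, ...), one row to a line, values as JSON. carry_out: Moves the arm, as the interface text tells. Its arguments: {"type":"object","properties":{"commands":{"type":"array"},"grip_force":{"type":"number"}},"required":["commands"]}

```bash
mkdir -p pics; ls
python3 - <<'E'
from plant import *
import cv2
for n in("top","side"):
    cv2.imwrite(f"pics/{n}0.png",cv2.cvtColor(capture(n),cv2.COLOR_RGB2BGR))
    c=camera_info(n);print(n,c)
print(state())
E
```

```text
pics
top {'intrinsics': array([[601.61915656,   0.        , 321.6725495 ],
       [  0.        , 601.61915656, 234.39890668],
       [  0.        ,   0.        ,   1.        ]]), 'D': array([0.04528044, 0.        , 0.        , 0.        , 0.        ]), 'R': array([[ 0.01333723, -0.99984425,  0.0115585 ],
       [-0.99485259, -0.01443014, -0.10030007],
       [ 0.10045124, -0.01016128, -0.99489009]]), 't': array([-0.1148313 ,  0.5367081 ,  0.89392129])}
side {'intrinsics': array([[564.35864128,   0.        , 326.20771778],
       [  0.        , 564.35864128, 234.69346123],
       [  0.        ,   0.        ,   1.        ]]), 'D': array([0.02588166, 0.        , 0.        , 0.        , 0.        ]), 'R': array([[-0.76439504, -0.64458689, -0.01442114],
       [-0.42663083,  0.52244491, -0.73826652],
       [ 0.48341117, -0.55817476, -0.67435493]]), 't': array([0.3341906 , 0.35255554, 0.71010558])}
{'clock': 0.1, 'joints': array([ 1.28806390e+00,  3.14198447e-01, -4.79611458e-02,  1.21022607e+00,
        2.41271658e-06,  1.57081552e+00]), 'joint_velocities': array([ 0.00146904, -0.001464  ,  0.00288075,  0.00074959, -0.00068668,
       -0.00077541]), 'joint_torque': array([-5.14485855e-04, -5.40765846e+01,  3.40541303e+01,  1.11681709e-02,
        2.82875487e-05,  2.77106508e-06]), 'tcp_pos': array([0.16724102, 0.57567367, 0.2305028 ]), 'tool_rot': array([-4.42635132e-01, -3.11002421e+00,  2.47090430e-03]), 'contact_force': array([ 0.11132223, -0.20847766,  0.61431759]), 'torque': array([-0.03434939,  0.00245242,  0.04896975]), 'grip_force': 0.0, 'width': 1.001378369658841}
```

View pics/top0.png

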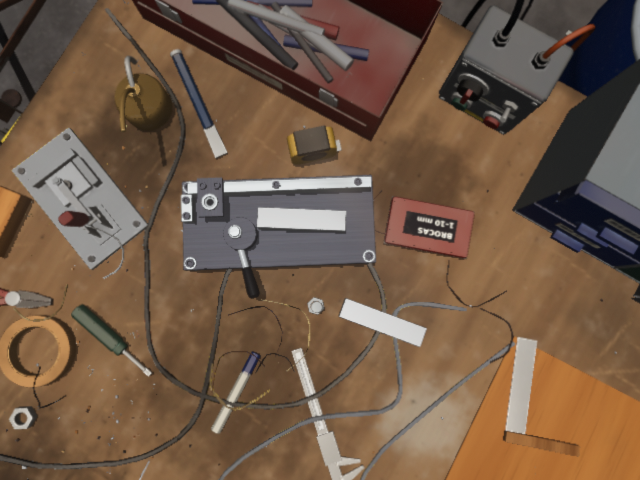

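View pics/side0.png

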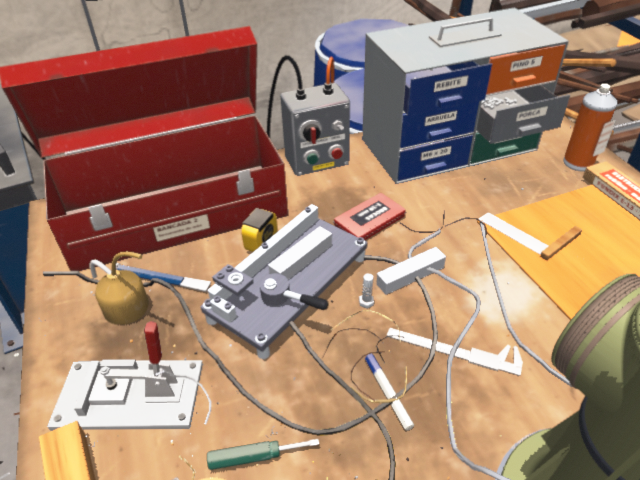

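The top view shows the jig near (280,225), with its fence along the upper edge and the stop at left. The bar runs about (258..346, 220) and the lever grip is near (252,288). I'll enlarge it.

Run:
```python
import cv2
a=cv2.imread("pics/top0.png")[165:305,170:390]
cv2.imwrite("pics/top0c.png",cv2.resize(a,None,fx=3.6,fy=3.6,interpolation=cv2.INTER_CUBIC))
```

```text
(no output)
```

View pics/top0c.png

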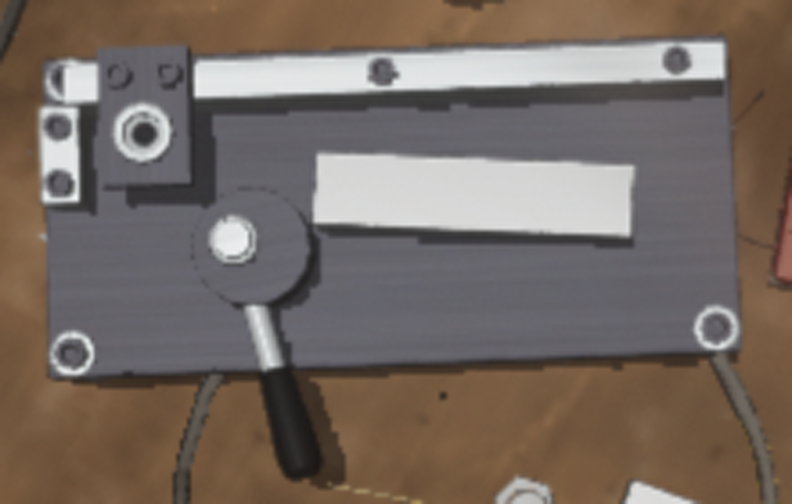

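The enlarged view shows the plate's front corners at (48,380) and (740,352), and the bush at (144,132). The bar's top corners are (316,153), (634,166), (631,238) and (313,225), and the grip runs from (270,368) to (300,475). Next I'll fit the poses.

```bash
cat > h.py <<'E'
import numpy as np,cv2
from plant import *
from scipy.optimize import least_squares
def ray(n,px,z):
    c=camera_info(n);u=cv2.undistortPoints(np.array(px,float).reshape(-1,1,2),c["intrinsics"],c["D"]).reshape(-1,2)
    d=np.c_[u,np.ones(len(u))]@c["R"];o=-c["R"].T@c["t"];z=np.broadcast_to(z,len(u))
    return (o+d*((z-o[2])/d[:,2])[:,None])
def fit(loc,w):
    loc=np.array(loc,float)/1000;w=np.array(w)[:,:2]
    def R(a):return np.array([[np.cos(a),-np.sin(a)],[np.sin(a),np.cos(a)]])
    r=least_squares(lambda p:(loc@R(p[2]).T+p[:2]-w).ravel(),[.6,0,0])
    return r.x,np.round(r.fun.reshape(-1,2)*1000,1)
def crop(p,o=(170,165),s=3.6): return (np.array(p,float)+.5)/s-.5+np.array(o)
E
python3 - <<'E'
from h import *
J=ray("top",crop([[48,380],[740,352],[144,132],[725,80],[78,203]]),[.04,.04,.091,.072,.066])
p,r=fit([[-65,145],[-65,-145],[29,95],[45,-140],[5,125]],J);print("jig",p,r)
B=ray("top",crop([[316,153],[634,166],[631,238],[313,225]]),.07)
q,r=fit([[15,65],[15,-65],[-15,-65],[-15,65]],B);print("bar",q,r)
a=p[2];R=np.array([[np.cos(a),-np.sin(a)],[np.sin(a),np.cos(a)]])
print("bar in jig",R.T@(q[:2]-p[:2])*1000,np.degrees(q[2]-a),np.degrees(a))
for n,l in dict(seat=(30,60),pivot=(-14,62),bush=(29,95)).items():print(n,R@np.array(l)/1000+p[:2])
G=ray("top",crop([[270,368],[300,475],[232,238]]),[.064,.064,.075]);print("grip,knob",G, (G[:,:2]-p[:2])@R*1000)
E
```

```text
jig [ 0.55291033 -0.04132029  0.05243103] [[ 0.2  0.7]
 [-0.2 -1.2]
 [-0.2  1.1]
 [ 0.1 -0.3]
 [ 0.1 -0.4]]
bar [ 0.55630075 -0.07665021 -0.02621605] [[ 0.3  0.2]
 [ 0.2 -0.2]
 [-0.2 -0.4]
 [-0.2  0.5]]
bar in jig [  1.53422482 -35.45905482] -4.506145504408154 3.004076594262966
seat [0.57972469 0.02016947]
pivot [0.53568034 0.01986081]
bush [0.57689182 0.05506897]
grip,knob [[ 0.48533226  0.00482843  0.064     ]
 [ 0.44236629 -0.00840781  0.064     ]
 [ 0.53694826  0.02018293  0.075     ]] [[ -65.06669371   49.62686444]
 [-108.66728536   38.66053406]
 [ -12.71693663   62.25522324]]
```

Emit:
carry_out([
  [0.6, 0, 0, 0, -6.4],
  [0.6, 0, 0, 0, -6.4],
  [0.6, 0, 0, 0, -6.4],
])

```text
clock: 0.35
tcp_pos: [0.1673, 0.5758, 0.2308]
tool_rot: [0.091, -3.14, 0.002]
contact_force: [0.1, 0.3, -0.1]
width: 0.611
grip_force: 0.0
```

```bash
cat >> h.py <<'E'
from scipy.spatial.transform import Rotation as Ro
P=np.array([.55291,-.04132]);A=.05243
RJ=np.array([[np.cos(A),-np.sin(A)],[np.sin(A),np.cos(A)]])
def go(*tg):
    "where the tool is in the jig, and shift in tool axes to local mm targets (z world)"
    s=state();t=s["tcp_pos"];R=Ro.from_rotvec(s["tool_rot"]).as_matrix()
    print("t",round(s["clock"],2),"local",np.round(np.r_[(t[:2]-P)@RJ,t[2]]*1000,1),"yaw of tool y in jig",round(np.degrees(np.arctan2(R[1,1],R[0,1])-A),1),
     "F jig",np.round(np.r_[s["contact_force"][:2]@RJ,s["contact_force"][2]],1),"j",np.round(s["joints"],2),"w",round(s["width"],2))
    for g in tg:
        g=np.array(g)/1000;w=np.r_[RJ@g[:2]+P,g[2]];print(g*1000,"->",np.round(R.T@(w-t)*1000,1))
E
python3 -c "
from h import *
go((-42,-35,150),(-42,-35,50))"
```

```text
t 0.35 local [-352.7  636.5  230.8] yaw of tool y in jig 90.3 F jig [ 0.2  0.3 -0.1] j [ 1.29  0.31 -0.05  1.21  0.    1.23] w 0.61
[-42. -35. 150.] -> [-307.1 -673.1   81.3]
[-42. -35.  50.] -> [-307.2 -673.   181.3]
```

Emit:
carry_out([
  [0.6, -0.0128, -0.028, 0, 0],
  [0.6, -0.0128, -0.028, 0, 0],
  [0.6, -0.0128, -0.028, 0, 0],
  [0.6, -0.0128, -0.028, 0, 0],
  [0.6, -0.0128, -0.028, 0, 0],
  [0.6, -0.0128, -0.028, 0, 0],
  [0.6, -0.0128, -0.028, 0, 0],
  [0.6, -0.0128, -0.028, 0, 0],
  [0.6, -0.0128, -0.028, 0, 0],
  [0.6, -0.0128, -0.028, 0, 0],
  [0.6, -0.0128, -0.028, 0, 0],
  [0.6, -0.0128, -0.028, 0, 0],
])

```text
clock: 1.35
tcp_pos: [0.3385, 0.2471, 0.2311]
tool_rot: [0.083, -3.14, 0.0]
contact_force: [1.6, 0.7, 0.3]
width: 0.602
grip_force: 0.0
```

Emit:
carry_out([
  [0.6, -0.0128, -0.028, 0, 0],
  [0.6, -0.0128, -0.028, 0, 0],
  [0.6, -0.0128, -0.028, 0, 0],
  [0.6, -0.0128, -0.028, 0, 0],
  [0.6, -0.0128, -0.028, 0, 0],
  [0.6, -0.0128, -0.028, 0.012, 0],
  [0.6, -0.0128, -0.028, 0.012, 0],
  [0.6, -0.0128, -0.028, 0.012, 0],
  [0.6, -0.0128, -0.028, 0.012, 0],
  [0.6, -0.0128, -0.028, 0.012, 0],
  [0.6, -0.0128, -0.028, 0.012, 0],
  [0.6, -0.0128, -0.028, 0.012, 0],
])

```text
clock: 2.35
tcp_pos: [0.5095, -0.0804, 0.1464]
tool_rot: [0.082, -3.14, -0.0]
contact_force: [1.3, 0.1, -0.0]
width: 0.6
grip_force: 0.0
```

```bash
python3 -c "
from h import *
go((-42,-35,100),(-42,-35,46))
cv2.imwrite('pics/s1.png',cv2.cvtColor(capture('side'),cv2.COLOR_RGB2BGR))"
```

```text
t 2.35 local [-45.4 -36.7 146.4] yaw of tool y in jig 90.0 F jig [ 1.3  0.  -0. ] j [-0.16  0.21 -0.38  0.98  0.   -0.21] w 0.6
[-42. -35. 100.] -> [-3.4  1.7 46.4]
[-42. -35.  46.] -> [ -3.5   1.7 100.4]
```

Emit:
carry_out([
  [0.6, 0, 0, 0.0125, 0],
  [0.6, 0, 0, 0.0125, 0],
  [0.6, 0, 0, 0.0125, 0],
  [0.6, 0, 0, 0.0125, 0],
  [0.6, 0, 0, 0.0125, 0],
  [0.6, 0, 0, 0.0125, 0],
  [0.6, 0, 0, 0.0125, 0],
  [0.6, 0, 0, 0.0125, 0],
  [0.6, 0, 0, 0, 0],
])

```text
clock: 3.15
tcp_pos: [0.5071, -0.0784, 0.0449]
tool_rot: [0.082, -3.136, -0.001]
contact_force: [-0.7, -0.2, -0.2]
width: 0.6
grip_force: 0.0
```

```bash
python3 -c "
from h import *
go((4,-35,46))
a=capture('side')[190:370,190:430]
cv2.imwrite('pics/s1.png',cv2.cvtColor(cv2.resize(a,None,fx=3,fy=3,interpolation=2),cv2.COLOR_RGB2BGR))"
```

```text
t 3.15 local [-47.7 -34.6  44.9] yaw of tool y in jig 90.0 F jig [-0.7 -0.1 -0.2] j [-0.15  0.31 -0.51  0.75  0.   -0.21] w 0.6
[  4. -35.  46.] -> [-51.7  -0.4  -1.3]
```

View pics/s1.png

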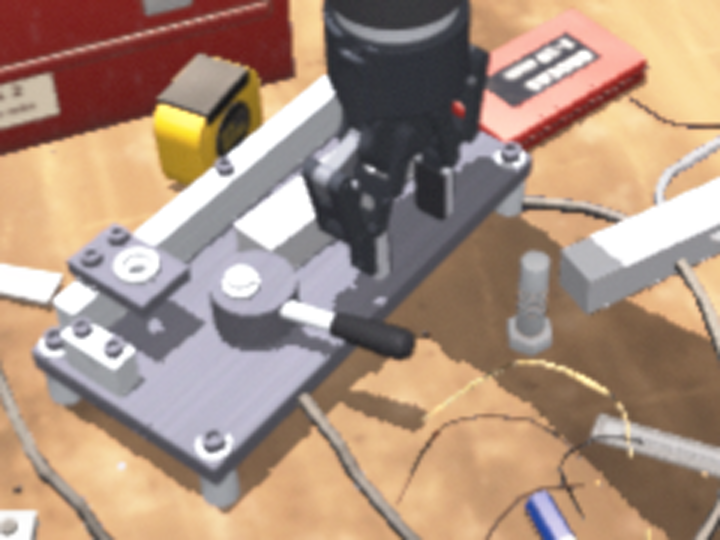

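The fingertips at (370,260) and (440,205) stand on the front of the bar, clear of the lever grip at (370,335). Pushing towards the fence now.

Emit:
carry_out([
  [0.6, -0.005, 0, 0, 0],
  [0.6, -0.005, 0, 0, 0],
  [0.6, -0.005, 0, 0, 0],
  [0.6, -0.005, 0, 0, 0],
  [0.6, -0.005, 0, 0, 0],
  [0.6, -0.005, 0, 0, 0],
  [0.6, -0.004, 0, 0, 0],
  [0.6, -0.004, 0, 0, 0],
  [0.6, -0.004, 0, 0, 0],
  [0.6, -0.003, 0, 0, 0],
])

```text
clock: 4.03
tcp_pos: [0.5546, -0.0764, 0.0472]
tool_rot: [0.082, -3.14, -0.0]
contact_force: [-3.0, -0.3, 1.8]
width: 0.595
grip_force: 1.5
```

```bash
python3 -c "
from h import *
go((4,-35,46))"
```

```text
t 4.03 local [ -0.1 -35.1  47.2] yaw of tool y in jig 90.0 F jig [-3.  -0.2  1.8] j [-0.14  0.38 -0.4   0.79  0.   -0.19] w 0.59
[  4. -35.  46.] -> [-4.1  0.1  1.2]
```

Emit:
carry_out([
  [0.6, -0.002, 0, 0, 0],
  [0.6, -0.002, 0, 0, 0],
  [0.6, -0.001, 0, 0, 0],
  [0.6, 0, 0, 0, 0],
])

```text
clock: 4.37
tcp_pos: [0.5597, -0.0762, 0.0472]
tool_rot: [-0.082, 3.14, 0.0]
contact_force: [-1.3, -1.0, -0.7]
width: 0.6
grip_force: 0.4
```

```bash
python3 -c "
from h import *
go((4,-35,46))"
```

```text
t 4.37 local [  5.  -35.2  47.2] yaw of tool y in jig 90.0 F jig [-1.4 -1.  -0.7] j [-0.14  0.39 -0.39  0.79  0.   -0.19] w 0.6
[  4. -35.  46.] -> [1.  0.2 1.2]
```

Emit:
carry_out([
  [0.6, -0.001, 0, 0, 0],
  [0.6, -0.001, 0, 0, 0],
  [0.6, -0.001, 0, 0, 0],
  [0.6, 0, 0, 0, 0],
])

```text
clock: 4.7
tcp_pos: [0.5605, -0.0761, 0.0472]
tool_rot: [0.082, -3.137, 0.0]
contact_force: [-8.4, -0.5, 5.8]
width: 0.599
grip_force: 3.8
```

```bash
python3 -c "
from h import *
go()
a=capture('top')[165:305,170:390]
cv2.imwrite('pics/t2.png',cv2.cvtColor(cv2.resize(a,None,fx=3.6,fy=3.6,interpolation=2),cv2.COLOR_RGB2BGR))"
```

```text
t 4.7 local [  5.8 -35.2  47.2] yaw of tool y in jig 90.0 F jig [-8.4 -0.   5.8] j [-0.13  0.39 -0.38  0.8  -0.   -0.19] w 0.6
```

View pics/t2.png

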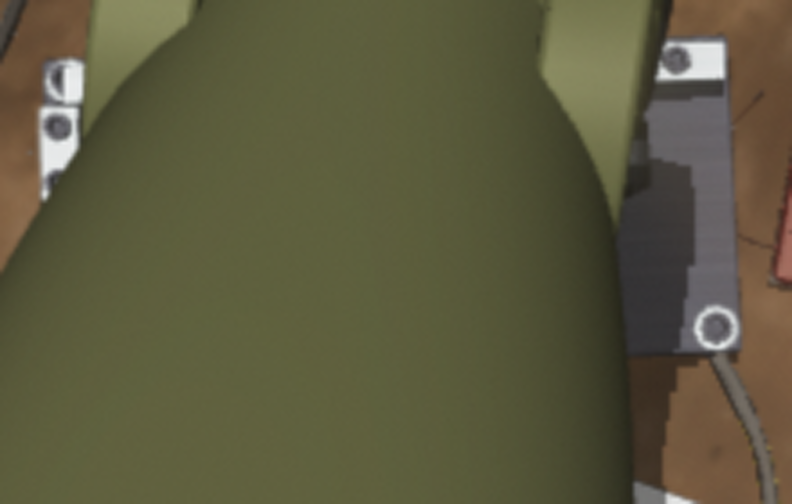

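The arm hides the bar in this view (only the fence end at (690,60) shows), but force rose to 8 N as the motion stalled, so the bar is against the fence. Next I'll back off, rise, close the fingers and go behind the far end.

Emit:
carry_out([
  [0.6, 0.005, 0, 0, 0],
  [0.6, 0.01, 0, 0, 0],
  [0.6, 0, 0, -0.02, 0],
  [0.6, 0, 0, -0.02, 0],
  [0.4, 0, 0, -0.02, 0],
  [0.0, -0.004, -0.015, 0, 0],
  [0.0, -0.006, -0.016, 0, 0],
  [0.0, -0.007, -0.016, 0, 0],
  [0.0, -0.007, -0.016, 0, 0],
  [0.0, -0.007, -0.016, 0, 0],
  [0.0, -0.006, -0.014, 0, 0],
  [0.0, 0, 0, 0, 0],
])

```text
clock: 5.75
tcp_pos: [0.5903, -0.1709, 0.1068]
tool_rot: [-0.078, 3.139, -0.002]
contact_force: [-0.2, 0.3, -0.0]
width: -0.003
grip_force: 0.0
```

```bash
python3 -c "
from h import *
go((29,-128,46))
a=capture('top')[165:305,170:390]
cv2.imwrite('pics/t3.png',cv2.cvtColor(cv2.resize(a,None,fx=3.6,fy=3.6,interpolation=2),cv2.COLOR_RGB2BGR))"
```

```text
t 5.75 local [  30.6 -131.3  106.8] yaw of tool y in jig 89.8 F jig [-0.2  0.3 -0. ] j [-0.28  0.41 -0.2   0.96 -0.   -0.33] w -0.0
[  29. -128.   46.] -> [ 1.7  3.4 60.8]
```

View pics/t3.png

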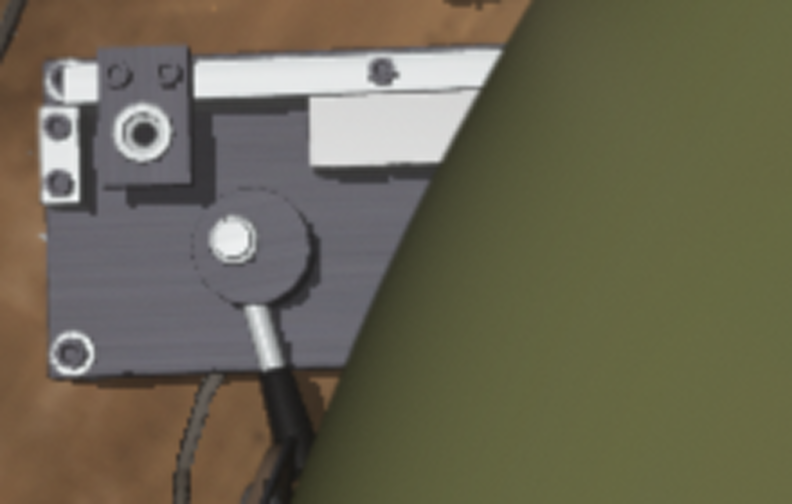

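The bar is flat to the fence, with its left end at (311,97–167). I'll go down behind its other end and push along the fence.

Emit:
carry_out([
  [0, 0.002, 0, 0.012, 0],
  [0, 0, 0, 0.012, 0],
  [0, 0, 0, 0.012, 0],
  [0, 0, 0, 0.012, 0],
  [0, 0, 0, 0.01, 0],
  [0, 0, 0.004, 0, 0],
  [0, 0, 0.006, 0, 0],
  [0, 0, 0.006, 0, 0],
  [0, 0, 0.006, 0, 0],
  [0, 0, 0.006, 0, 0],
])

```text
clock: 6.63
tcp_pos: [0.5859, -0.1395, 0.0499]
tool_rot: [-0.082, 3.14, -0.001]
contact_force: [-0.6, -1.0, -1.9]
width: -0.002
grip_force: 0.8
```

```bash
python3 -c "
from h import *
go((29,-19,47))"
```

```text
t 6.63 local [ 27.8 -99.8  49.9] yaw of tool y in jig 90.0 F jig [-0.7 -1.  -1.9] j [-0.23  0.45 -0.29  0.83 -0.   -0.29] w -0.0
[ 29. -19.  47.] -> [-1.2 80.8  2.8]
```

Emit:
carry_out([
  [0, 0, 0.006, 0, 0],
  [0, 0, 0.006, 0, 0],
  [0, 0, 0.006, 0, 0],
  [0, 0, 0.006, 0, 0],
  [0, 0, 0.006, 0, 0],
  [0, 0, 0.006, 0, 0],
  [0, 0, 0.006, 0, 0],
  [0, 0, 0.006, 0, 0],
  [0, 0, 0.006, 0, 0],
  [0, 0, 0.006, 0, 0],
  [0, 0, 0.004, 0, 0],
  [0, 0, 0.003, 0, 0],
])

```text
clock: 7.63
tcp_pos: [0.5824, -0.0728, 0.0496]
tool_rot: [-0.082, 3.14, -0.001]
contact_force: [-1.1, -4.9, 4.5]
width: 0.003
grip_force: 2.8
```

```bash
python3 -c "
from h import *
go((29,-19,47))"
```

```text
t 7.63 local [ 27.8 -33.   49.6] yaw of tool y in jig 90.0 F jig [-1.3 -4.9  4.5] j [-0.12  0.42 -0.33  0.82 -0.   -0.18] w 0.0
[ 29. -19.  47.] -> [-1.2 14.   2.6]
```

Emit:
carry_out([
  [0, 0, 0.003, 0, 0],
  [0, 0, 0.003, 0, 0],
  [0, 0, 0.002, 0, 0],
  [0, 0, 0.001, 0, 0],
  [0, 0, 0, 0, 0],
])

```text
clock: 8.05
tcp_pos: [0.5819, -0.064, 0.0496]
tool_rot: [-0.082, 3.14, -0.001]
contact_force: [-1.0, -5.4, 3.4]
width: -0.002
grip_force: 2.3
```

```bash
python3 -c "
from h import *
go((29,-19,47))"
```

```text
t 8.05 local [ 27.8 -24.2  49.6] yaw of tool y in jig 90.0 F jig [-1.3 -5.3  3.4] j [-0.11  0.42 -0.34  0.82 -0.   -0.16] w -0.0
[ 29. -19.  47.] -> [-1.2  5.2  2.6]
```

Emit:
carry_out([
  [0, 0, 0.001, 0, 0],
  [0, 0, 0.001, 0, 0],
  [0, 0, 0.001, 0, 0],
  [0, 0, 0, 0, 0],
])

```text
clock: 8.38
tcp_pos: [0.5817, -0.0612, 0.0496]
tool_rot: [-0.082, 3.14, -0.001]
contact_force: [-0.9, -5.1, 4.8]
width: -0.003
grip_force: 2.6
```

```bash
python3 -c "
from h import *
go((29,-19,47))
a=capture('top')[165:305,170:390]
cv2.imwrite('pics/t4.png',cv2.cvtColor(cv2.resize(a,None,fx=3.6,fy=3.6,interpolation=2),cv2.COLOR_RGB2BGR))
a=capture('side')[190:370,190:430]
cv2.imwrite('pics/s4.png',cv2.cvtColor(cv2.resize(a,None,fx=3,fy=3,interpolation=2),cv2.COLOR_RGB2BGR))"
```

```text
t 8.38 local [ 27.7 -21.4  49.6] yaw of tool y in jig 90.0 F jig [-1.2 -5.   4.8] j [-0.1   0.42 -0.34  0.82 -0.   -0.16] w -0.0
[ 29. -19.  47.] -> [-1.3  2.4  2.6]
```

View pics/s4.png

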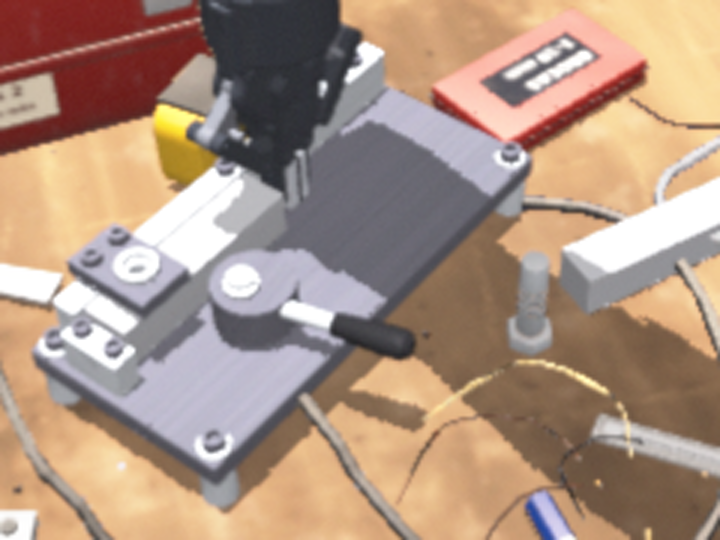

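The bar passes under the bush plate and ends close to the stop at (100,330). Its force is still just sliding friction, so I'll keep going in small steps.

Emit:
carry_out([
  [0, 0, 0.001, 0, 0],
  [0, 0, 0.001, 0, 0],
  [0, 0, 0.001, 0, 0],
  [0, 0, 0, 0, 0],
])

```text
clock: 8.82
tcp_pos: [0.5816, -0.0588, 0.0496]
tool_rot: [-0.081, 3.14, -0.003]
contact_force: [-1.3, -6.3, 4.1]
width: 0.004
grip_force: 3.6
```

```bash
python3 -c "
from h import *
go()"
```

```text
t 8.82 local [ 27.7 -18.9  49.6] yaw of tool y in jig 90.0 F jig [-1.6 -6.2  4.1] j [-0.1   0.42 -0.34  0.81 -0.   -0.15] w 0.0
```

Emit:
carry_out([
  [0, 0, 0.001, 0, 0],
  [0, 0, 0.001, 0, 0],
  [0, 0, 0, 0, 0],
])

```text
clock: 9.07
tcp_pos: [0.5816, -0.0587, 0.0497]
tool_rot: [-0.08, 3.14, -0.009]
contact_force: [-0.1, -13.3, 4.0]
width: -0.0
grip_force: 6.5
```

```bash
python3 -c "
from h import *
go()"
```

```text
t 9.07 local [ 27.8 -18.9  49.7] yaw of tool y in jig 89.9 F jig [ -0.8 -13.3   4. ] j [-0.1   0.42 -0.34  0.81 -0.01 -0.15] w -0.0
```

The bar stalled with force rising to 13 N, so it is at the stop. Next I'll back off, rise and go to the +y side of the lever grip.

Emit:
carry_out([
  [0, 0, -0.006, 0, 0],
  [0, 0, -0.008, 0, 0],
  [0, 0, 0, -0.02, 0],
  [0, 0, 0, -0.02, 0],
  [0, 0, 0, -0.02, 0],
  [0, 0.016, 0.014, 0, 0],
  [0, 0.022, 0.019, 0, 0],
  [0, 0.022, 0.019, 0, 0],
  [0, 0.022, 0.019, 0, 0],
  [0, 0.022, 0.019, 0, 0],
  [0, 0.022, 0.019, 0, 0],
  [0, 0, 0, 0, 0],
])

```text
clock: 10.07
tcp_pos: [0.4451, 0.0348, 0.1083]
tool_rot: [0.087, -3.135, -0.005]
contact_force: [-0.3, -0.7, -0.8]
width: 0.001
grip_force: 0.0
```

Emit:
carry_out([
  [0, 0, 0, 0, -7],
  [0, 0, 0, 0, -7],
  [0, 0, 0, 0, 0],
])

```text
clock: 10.32
tcp_pos: [0.4505, 0.0327, 0.1092]
tool_rot: [-0.47, 3.106, 0.002]
contact_force: [-0.4, -0.0, 0.1]
width: -0.001
grip_force: 0.0
```

```bash
python3 -c "
from h import *
go((-100,78,50))
a=capture('top')[165:305,170:390]
cv2.imwrite('pics/t5.png',cv2.cvtColor(cv2.resize(a,None,fx=3.6,fy=3.6,interpolation=2),cv2.COLOR_RGB2BGR))"
```

```text
t 10.32 local [-98.4  79.3 109.2] yaw of tool y in jig 104.2 F jig [-0.4 -0.   0.1] j [ 0.07  0.13 -0.58  0.87  0.   -0.23] w -0.0
[-100.   78.   50.] -> [ 1.9 -1.  59.2]
```

View pics/t5.png

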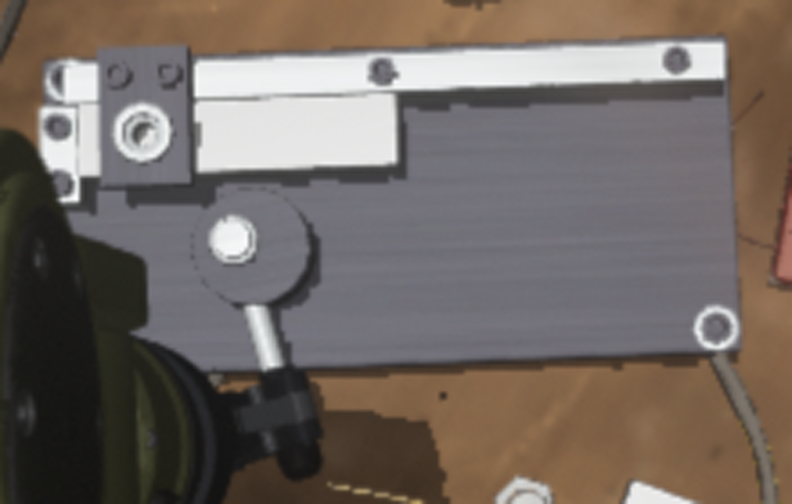

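The bar is seated against the stop and fence in this view (right end at (398,95–165)). The finger is above, left of the grip. Now I'll descend and make contact.

Emit:
carry_out([
  [0, 0.002, 0, 0.012, 0],
  [0, 0, 0, 0.012, 0],
  [0, 0, 0, 0.012, 0],
  [0, 0, 0, 0.012, 0],
  [0, 0, 0, 0.01, 0],
  [0, 0, -0.004, 0, 0],
  [0, 0, -0.005, 0, 0],
  [0, 0, -0.005, 0, 0],
  [0, 0, 0, 0, 0],
])

```text
clock: 11.12
tcp_pos: [0.4538, 0.0173, 0.052]
tool_rot: [-0.461, 3.106, -0.001]
contact_force: [-0.6, -0.2, -0.2]
width: 0.001
grip_force: 0.0
```

```bash
python3 -c "
from h import *
go()"
```

```text
t 11.12 local [-95.9  63.8  52. ] yaw of tool y in jig 103.9 F jig [-0.6 -0.2 -0.2] j [ 0.04  0.2  -0.64  0.73 -0.   -0.26] w 0.0
```

Emit:
carry_out([
  [0, 0.0012, -0.0049, 0, -3.5],
  [0, 0.0012, -0.0049, 0, -3.5],
  [0, 0.0012, -0.0049, 0, -3.5],
  [0, 0.0012, -0.0049, 0, -3.5],
  [0, 0.0012, -0.0049, 0, -3.5],
  [0, 0.0012, -0.0049, 0, -3.5],
  [0, 0.0012, -0.0049, 0, -3.5],
  [0, 0.0012, -0.0049, 0, -3.5],
  [0, 0.0012, -0.0049, 0, -3.5],
  [0, 0.0012, -0.0049, 0, -3.5],
  [0, 0, 0, 0, 0],
])

```text
clock: 12.03
tcp_pos: [0.4694, -0.0294, 0.0519]
tool_rot: [-1.377, 2.823, -0.001]
contact_force: [0.1, -0.6, -0.6]
width: -0.001
grip_force: 0.0
```

```bash
cat >> h.py <<'E'
def lev():
    go();s=state();l=((s["tcp_pos"][:2]-P)@RJ)*1000-np.array([-14,62]);r=np.hypot(*l)
    th=np.arctan2(-l[1],-l[0]);off=19 if 0 else 21.5
    print("lever est",round(th+np.arcsin(off/r),3),"radius",round(np.sqrt(r*r-off*off),1))
E
python3 -c "
from h import *
lev()"
```

```text
t 12.03 local [-82.7  16.3  51.9] yaw of tool y in jig 139.0 F jig [ 0.1 -0.6 -0.6] j [-0.06  0.23 -0.61  0.73 -0.   -0.97] w -0.0
lever est 0.85 radius 79.7
```

Emit:
carry_out([
  [0, 0.0012, -0.0049, 0, -3.5],
  [0, 0.0012, -0.0049, 0, -3.5],
  [0, 0.0012, -0.0049, 0, -3.5],
  [0, 0.0012, -0.0049, 0, -3.5],
  [0, 0.0012, -0.0049, 0, -3.5],
  [0, 0.0012, -0.0049, 0, -3.5],
  [0, 0, 0, 0, 0],
])

```text
clock: 12.62
tcp_pos: [0.4914, -0.0497, 0.0517]
tool_rot: [-1.867, 2.526, -0.001]
contact_force: [0.1, -0.1, -0.0]
width: -0.003
grip_force: 0.1
```

```bash
python3 -c "
from h import *
lev()
a=capture('side')[190:370,190:430]
cv2.imwrite('pics/s6.png',cv2.cvtColor(cv2.resize(a,None,fx=3,fy=3,interpolation=2),cv2.COLOR_RGB2BGR))"
```

```text
t 12.62 local [-61.9  -5.1  51.7] yaw of tool y in jig 159.9 F jig [ 0.1 -0.1 -0. ] j [-0.1   0.27 -0.55  0.75 -0.   -1.37] w -0.0
lever est 1.215 radius 79.6
```

View pics/s6.png

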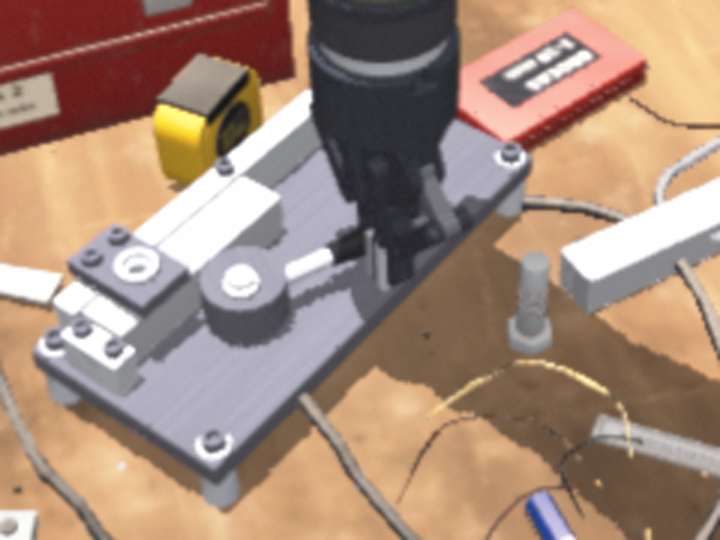

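The lever, now at (330,255), has swung round with the finger behind it, and the bar is still seated. I'll tighten it slowly.

Emit:
carry_out([
  [0, 0.0007, -0.0028, 0, -2],
  [0, 0.0007, -0.0028, 0, -2],
  [0, 0.0007, -0.0028, 0, -2],
  [0, 0.0007, -0.0028, 0, -2],
  [0, 0, 0, 0, 0],
])

```text
clock: 13.08
tcp_pos: [0.501, -0.0547, 0.0515]
tool_rot: [2.038, -2.391, 0.0]
contact_force: [-0.1, -1.2, -0.4]
width: 0.001
grip_force: 0.3
```

```bash
python3 -c "
from h import *
lev()"
```

```text
t 13.08 local [-52.6 -10.7  51.5] yaw of tool y in jig 167.9 F jig [-0.1 -1.2 -0.4] j [-0.11  0.28 -0.53  0.76 -0.   -1.52] w 0.0
lever est 1.347 radius 79.4
```

Emit:
carry_out([
  [0, 0.0007, -0.0028, 0, -2],
  [0, 0.0007, -0.0028, 0, -2],
  [0, 0.0007, -0.0028, 0, -2],
  [0, 0, 0, 0, 0],
])

```text
clock: 13.42
tcp_pos: [0.5063, -0.0575, 0.051]
tool_rot: [2.158, -2.279, -0.005]
contact_force: [-6.8, 0.0, 5.8]
width: 0.0
grip_force: 3.5
```

```bash
python3 -c "
from h import *
lev()"
```

```text
t 13.42 local [-47.4 -13.7  51. ] yaw of tool y in jig 173.9 F jig [-6.8  0.4  5.8] j [-0.11  0.3  -0.51  0.76 -0.   -1.63] w 0.0
lever est 1.419 radius 79.9
```

Emit:
carry_out([
  [0, 0.0003, -0.002, 0, -1],
  [0, 0.0003, -0.002, 0, -1],
  [0, 0.0003, -0.002, 0, -1],
  [0, 0, 0, 0, 0],
  [0, 0, 0, 0, 0],
])

```text
clock: 13.83
tcp_pos: [0.5088, -0.0585, 0.0503]
tool_rot: [2.212, -2.22, -0.011]
contact_force: [-14.4, -1.1, 10.2]
width: -0.001
grip_force: 7.6
```

```bash
python3 -c "
from h import *
lev()"
```

```text
t 13.83 local [-44.9 -14.9  50.3] yaw of tool y in jig 176.8 F jig [-14.5  -0.4  10.2] j [-0.11  0.31 -0.5   0.77 -0.   -1.68] w -0.0
lever est 1.451 radius 80.0
```

Emit:
carry_out([
  [0, 0.0002, -0.002, 0, -1],
  [0, 0.0002, -0.002, 0, -1],
  [0, 0, 0, 0, 0],
  [0, 0, 0, 0, 0],
])

```text
clock: 14.17
tcp_pos: [0.5114, -0.0591, 0.0499]
tool_rot: [2.249, -2.18, -0.014]
contact_force: [-18.0, -1.3, 11.1]
width: -0.001
grip_force: 9.0
```

```bash
python3 -c "
from h import *
lev()"
```

```text
t 14.17 local [-42.4 -15.6  49.9] yaw of tool y in jig -181.2 F jig [-18.1  -0.3  11.1] j [-0.11  0.31 -0.49  0.78 -0.   -1.72] w -0.0
lever est 1.483 radius 79.8
```

The push has reached 18 N, well past the tightening force. I'll withdraw and check.

Emit:
carry_out([
  [0, 0, 0.003, 0, 0],
  [0, 0, 0.004, 0, 0],
  [0, 0, 0.006, 0, 0],
  [0, 0, 0.007, 0, 0],
  [0, 0, 0, -0.015, 0],
  [0, 0, 0, -0.03, 0],
  [0, 0, 0, -0.03, 0],
  [0, 0, 0.02, -0.01, 0],
  [0, 0, 0.03, 0, 0],
  [0, 0, 0.03, 0, 0],
  [0, -0.02, 0.02, 0, 0],
  [0, 0, 0, 0, 0],
])

```text
clock: 15.17
tcp_pos: [0.3938, -0.0419, 0.136]
tool_rot: [2.258, -2.183, -0.004]
contact_force: [0.3, -0.6, -0.1]
width: -0.003
grip_force: 0.0
```

Emit:
carry_out([
  [0, -0.03, 0, 0, 0],
  [0, -0.04, 0, 0, 0],
  [0, -0.04, 0, 0, 0],
  [0, -0.04, 0, 0, 0],
  [0, -0.03, 0, 0, 0],
  [0, -0.03, 0, 0, 0],
  [0, 0, 0, 0, 0],
])

```text
clock: 15.75
tcp_pos: [0.392, 0.1713, 0.1369]
tool_rot: [-2.262, 2.174, 0.001]
contact_force: [0.2, -0.3, -0.1]
width: 0.002
grip_force: 0.0
```

```bash
python3 -c "
from h import *
go()
a=capture('top')[165:345,170:440]
cv2.imwrite('pics/t7.png',cv2.cvtColor(cv2.resize(a,None,fx=2.9,fy=2.9,interpolation=2),cv2.COLOR_RGB2BGR))"
```

```text
t 15.75 local [-149.5  220.7  136.9] yaw of tool y in jig -180.7 F jig [ 0.2 -0.3 -0.1] j [ 0.41  0.05 -0.59  0.92  0.   -1.2 ] w 0.0
```

View pics/t7.png

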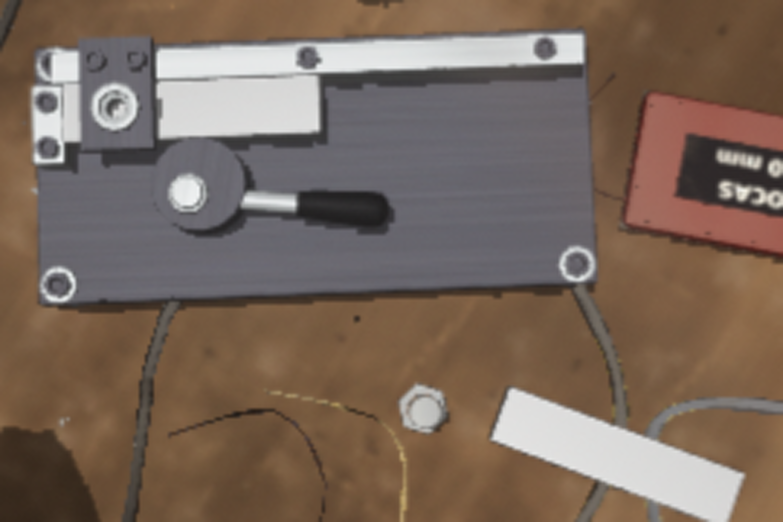

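The lever points along the jig from (187,192) to (385,208) and the cam is against the bar. The bar is flush to the fence and stop, and the bolt and spare bar are untouched.

```bash
python3 -c "
from plant import job_done
print(job_done())"
```

```text
the job is handed in; nothing more can be done
None
```

I pushed the bar flat to the fence, slid it under the bush to the end stop, clamped it with the cam lever (about 1.48 rad, last push 18 N) and handed the job in at about 16 s; the final picture showed the bar still seated and the bolt and spare bar undisturbed.

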